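# Snap the junction box cover home

## Task

The white cover lies loose on the catches of the grey junction box. Press it down at its four corner pads until every corner has snapped fully home under its catch, then confirm it with a steady, firm push (10 to 20 N, about a second) on the pad in the middle of the cover, and let go. Use no more than a firm finger's force, never as much as 60 N, and leave the things round about where they are.

Things in the scene. Friction and masses are not known exactly. Their poses are not given: they have to be found in the camera images.
- junction_box: grey plastic junction box fixed on a black 3 mm bench mat, 84 (x) x 120 (y) x 55 mm high on a 106 x 126 mm foot plate, two black cable glands at its +y end. Four steel spring catches, 18 mm wide, stand at its long sides (x = +-38, y = +-40 mm). Origin: centre of its underside; z up, y along its length, x away from the robot at yaw 0
- rim_center (a point): centre of the box's rim, 55 mm above its underside; the cover's underside lies 1 to 2 mm above it, on a soft 2 mm rubber gasket, when home. The catches' sloping noses reach 17 mm above the rim and 4 mm in over the cover's edge. Each yields outwards as the edge is pressed past, then springs back.
- cover: loose white plastic cover, 0.18 kg: 84 x 120 mm flange 4 mm thick, raised 70 x 106 mm panel to 8 mm, five round thumb pads to 9.5 mm, tapered lip 14 mm deep underneath that guides it into the box. Origin: centre of the flange's underside; axes as the box. At first it rests on the catch noses, about 12 mm above the rim; home, it lies on the gasket with the noses over its flange
- pad_mid (a point): top of the round pad in the middle of the cover, 9.5 mm above the flange's underside
- pad_nl (a point): top of the cover's near left thumb pad (22 mm across, -24, 40 mm from the cover's centre), beside one catch; home it is 11 mm above the rim
- pad_nr (a point): top of the cover's near right thumb pad (22 mm across, -24, -40 mm from the cover's centre), beside one catch; home it is 11 mm above the rim
- pad_fl (a point): top of the cover's far left thumb pad (22 mm across, 24, 40 mm from the cover's centre), beside one catch; home it is 11 mm above the rim
- pad_fr (a point): top of the cover's far right thumb pad (22 mm across, 24, -40 mm from the cover's centre), beside one catch; home it is 11 mm above the rim
- catch_nl (a joint): near left catch, beside pad_nl: how far it is pushed outwards (m); 0 at rest, about 0.004 while the cover's edge passes it, 0 again when it has snapped over the edge. Pressed at its pad it gives way at about 7 to 20 N, the four not all alike; several at once take the sum
- catch_nr (a joint): near right catch, beside pad_nr: how far it is pushed outwards (m); 0 at rest, about 0.004 while the cover's edge passes it, 0 again when it has snapped over the edge. Pressed at its pad it gives way at about 7 to 20 N, the four not all alike; several at once take the sum
- catch_fl (a joint): far left catch, beside pad_fl: how far it is pushed outwards (m); 0 at rest, about 0.004 while the cover's edge passes it, 0 again when it has snapped over the edge. Pressed at its pad it gives way at about 7 to 20 N, the four not all alike; several at once take the sum
- catch_fr (a joint): far right catch, beside pad_fr: how far it is pushed outwards (m); 0 at rest, about 0.004 while the cover's edge passes it, 0 again when it has snapped over the edge. Pressed at its pad it gives way at about 7 to 20 N, the four not all alike; several at once take the sum
- masking_tape: bystander: roll of masking tape lying flat, 101 mm across, 24 mm high; origin under its centre
- tape_measure: bystander: yellow tape measure, 34 x 88 x 60 mm; origin under its centre
- thread_lock: bystander: small red bottle standing upright, 31 mm across, 98 mm high; origin under its centre
- screwdriver: bystander: screwdriver with blue handle, 178 mm long, 28 mm thick, along its own y; origin under its middle

How it is judged:
On the way, in this order (a step that is already met when the one before it is completed fails the run):
1. all four corners of the cover are home under their catches (z of each of pad_nl, pad_nr, pad_fl, pad_fr in the frame of rim_center below 0.013 m and value of joint each of catch_nl, catch_nr, catch_fl, catch_fr below 0.0015 m), for 0.2 s.
2. the middle of the cover is pushed with more than 5 N for 0.4 s, the cover staying home (all of step 1 and horizontal distance between the grasp point and pad_mid below 0.02 m and contact force between the fingers and cover above 5 N), for 0.4 s.
At the end, for the whole second after the job is handed in: the cover lies still and level on the box's rim, centred within 5 mm, each corner pad within 2 mm of its home height (11 mm above the rim), the four catches sprung back over its edge to within 1.5 mm (all of step 1 and horizontal distance between cover and rim_center below 0.005 m and linear speed of cover below 0.02 m/s); the robot touches nothing.
It fails at once if the cover is pressed with more than 60 N (contact force between the fingers and cover above 60 N).
It fails at once if the gripper or arm bears on the box or its catches with more than 30 N (contact force between any of the fingers, the arm and junction_box above 30 N).
It fails at once if a bystander is moved more than 30 mm (distance of any of masking_tape, tape_measure, thread_lock, screwdriver from where it was at the start of the episode above 0.03 m).
It also fails if it takes over 72 s, if anything falls off the work surface, if the arm or the gripper's body presses on something with over 40 N, if the wrist force passes 120 N, or if a joint passes its speed limit or range.

## Robot

A 7-joint arm with a two-finger parallel gripper is mounted at the origin on the work surface; the furniture and walls round the work are solid. World frame = base frame: x ahead of the robot, y to its left, z up, the work surface at z = 0. Lengths are in m, angles in rad, forces in N, time in s.
With the tool pointing down it reaches from about 0.4 to 0.85 m from the base axis. Payload 10.4 kg.
Tool frame: the origin (TCP) lies midway between the tips of the shut fingers; the grasp point (between the pads) lies 19 mm behind it; z points along the fingers, x is the direction in which the jaws open and shut, and the axes are right-handed (so a half turn about z gives the same grasp; the last joint's range is limited). The gripper opens to 85 mm and grips with 20 to 120 N. Pads are 22 mm wide; open, the fingers measure 114 mm over their backs; the gripper's body (76 mm by 85 mm) begins 54 mm behind the grasp point. The pads swing forward as they close: fully open they stand 13 mm farther back than shut.
Start: joints at [1.147, 0.332, -0.065, 1.46, 0.022, 1.35, -0.088], TCP at [0.244, -0.575, 0.231] pointing down, gripper open.
Joint ranges: [-2.6, 2.6], [-0.5, 2.12], [-1.47, 1.34], [0.16, 2.42], [-1.27, 4.41], [0.06, 2.06], [-2.6, 2.6]. Speed limits (rad/s): [2.22, 2.22, 2.79, 2.79, 3.14, 3.14, 3.14].

## Interface

Orientations are given as a unit quaternion [x, y, z, w].
In Python, from workcell import telemetry, eyes, order gives the robot as it stands.
- The arm moves only by the tool servo_tool, never from a script. Its argument "deltas" is a list of rows, each a list of 3 entries, a list of its own where there are three numbers: the shift along the tool's x, y, z in cm, then the turn about the tool's z in rad, then the finger opening in cm, from 0 to 8.54. A call has 1 to 12 rows; each row shifts and turns the pose as measured when the row begins, along the tool's axes as they then stand; what a row does not reach is not made up. A row lasts 1/12 s, in which the tool goes at most 41.7 mm and 7.16 degrees, less where a joint would pass 70% of its speed; a pose out of reach is approached as far as the arm can. A call is refused whole if a number of a shift passes 4.17 or a number of a turn 0.125, either way. A call with a gripper value outside its range is refused whole. The fingers move at their own pace and stop on an object; "force" is the grip in N (left out, the last holds). Time passes only in rows, so rows that do not move let the fingers close. It gives the time, the measured TCP pose, the force and the opening at its end, in the units of the state.
- telemetry.get_obs(): the state, without advancing time (a new reading comes with each control period).
- eyes.camera(name): name is "scene" or "top" or "wrist"; returns (picture, depth): 384x512x3 uint8, blue, green, red; 384x512 float32, m along the optical axis (not along the pixel's ray), 0 where there is no reading.
- eyes.calibration(name): a dict with "fx", "fy", "cx", "cy" (pixels), "rvec" (rotation vector, rad) and "tvec" (3), from world to camera coordinates, as OpenCV has them. Camera axes: x right, y down, z forward; pixel columns grow to the right and rows downward; lengths in m; the calibration is good to about 2 mm. A picture is of the moment at which its call begins: read the wrist's pose just before it. calibration takes no time and is no camera call; for the wrist camera it gives the pose at the moment of the call.
- order.hand_in(): hands the job in, once; it reports no verdict.
The state is a dict: "clock": time; "joint_pos": joint angles; "joint_velocities": joint speeds; "tau": joint torques, N m; "position": TCP position; "ee_rot": TCP orientation; "ft_force": force on the tool from outside, world axes, zero at the start; "torque": the same for the moment, N m; "grip_width": opening from 0.0 (shut) to 1.0 (fully open).
Only numpy, scipy, OpenCV 4.12 (cv2) and the standard library are available. Lean on these libraries where they do the work, as an engineer would, in place of code of your own. Each camera call takes 0.05 s, during which the arm holds its last target. There are 200 camera calls.

## Working session

There is one attempt and no reset: what is moved stays moved. The work goes in short steps, Python scripts to look and compute and a tool call to move; the robot and the scene stay as the last step left them, time stands still between calls to the robot, and variables do not carry over. Pictures are saved under pics/ and viewed, about 8 in all and at most 12, crops included, and the job is handed in when it is done.

Besides the shell and the picture viewer there is one more tool, called after "Request:" as a command line: name --argument value ..., lists and objects as JSON in quotes. servo_tool: Moves the arm, as the interface text tells. Its arguments: {"type":"object","properties":{"deltas":{"type":"array"},"force":{"type":"number"}},"required":["deltas"]}

```bash
ls; mkdir -p pics; cat > h.py <<'E'
import numpy as np,cv2
from workcell import telemetry,eyes,order
def cam(n):
    c=eyes.calibration(n); p,d=eyes.camera(n); return p,d,c
def world(d,c):
    v,u=np.mgrid[:d.shape[0],:d.shape[1]]
    P=np.stack([(u-c["cx"])/c["fx"]*d,(v-c["cy"])/c["fy"]*d,d],-1)
    R=cv2.Rodrigues(np.array(c["rvec"],float))[0]
    return (P-np.array(c["tvec"]).ravel())@R
def st():
    o=telemetry.get_obs(); print({k:np.round(o[k],4).tolist() for k in("clock","position","ee_rot","ft_force","grip_width","joint_pos")}); return o
E
python3 - <<'E'
from h import *
st()
a=[]
for n in("top","scene"):
    p,d,c=cam(n); np.savez(f"{n}.npz",p=p,w=world(d,c),d=d); a.append(p)
cv2.imwrite("pics/a.png",cv2.resize(np.vstack(a),(400,600)) if 0 else a[0]); cv2.imwrite("pics/b.png",a[1])
E
```

```text
pics
{'clock': 0.0, 'position': [0.2437, -0.5751, 0.2305], 'ee_rot': [0.8337, -0.5522, -0.0006, -0.0004], 'ft_force': [-0.0399, -0.1786, -0.2876], 'grip_width': 1.0021, 'joint_pos': [1.1474, 0.3329, -0.0647, 1.461, 0.0216, 1.3499, -0.0885]}
```

View pics/a.png

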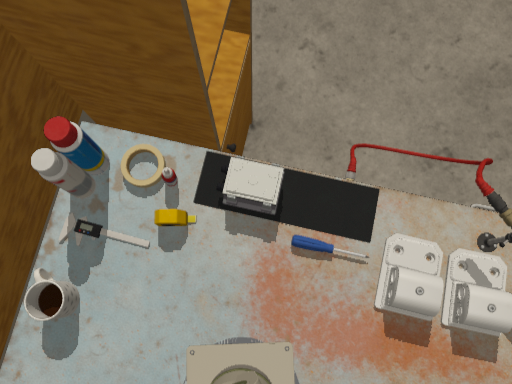

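View pics/b.png

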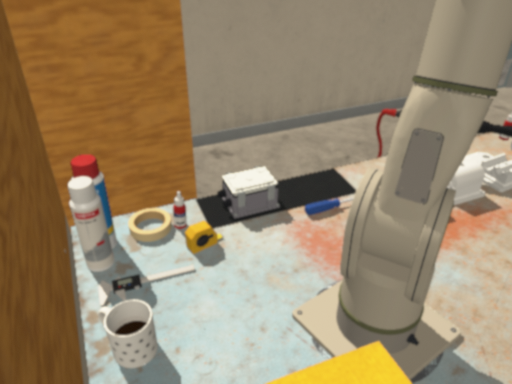

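The top view shows the box and cover at about (253,183), with the thread lock and tape at (168,176) and (143,165), the tape measure at (171,217) and the screwdriver at (330,248). Next I'll fit the cover.

```bash
python3 - <<'E'
from h import *
z=np.load("top.npz");w=z["w"];p=z["p"]
c=w[183,253];print(c)
for u,v in((168,176),(171,217),(143,165),(310,245),(232,148)):print(u,v,w[v,u].round(3))
m=(w[...,2]>.058)&(w[...,2]<.1)&(np.hypot(w[...,0]-c[0],w[...,1]-c[1])<.11)
q=w[m];print(m.sum(),np.percentile(q[:,2],[1,10,50,90,99]).round(4))
r=cv2.minAreaRect(q[:,:2].astype(np.float32));print(r)
A=np.c_[q[:,:2]-q[:,:2].mean(0),np.ones(len(q))];print(np.linalg.lstsq(A,q[:,2],rcond=None)[0])
m2=m&(w[...,2]>np.median(q[:,2])-.006)&(p.min(-1)>170);q=w[m2];r=cv2.minAreaRect(q[:,:2].astype(np.float32));print(r,q.mean(0))
x0=w[...,:2]
cv2.imwrite("pics/c.png",cv2.resize(p[135:230,195:310],None,fx=6,fy=6,interpolation=cv2.INTER_CUBIC))
E
```

```text
[ 0.45602522 -0.04507568  0.08163716]
168 176 [0.48  0.141 0.075]
171 217 [0.392 0.138 0.055]
143 165 [ 0.529  0.214 -0.   ]
310 245 [ 0.322 -0.168  0.028]
232 148 [ 0.637  0.009 -0.226]
2182 [0.0596 0.0734 0.0779 0.081  0.0831]
((0.4646950662136078, -0.044893428683280945), (0.12051919102668762, 0.09678324311971664), 75.23136138916016)
[ 0.02969282 -0.00610256  0.07721875]
((0.465211421251297, -0.0448756068944931), (0.11843844503164291, 0.08309737592935562), 75.41771697998047) [ 0.46600229 -0.04515826  0.07835619]
```

View pics/c.png

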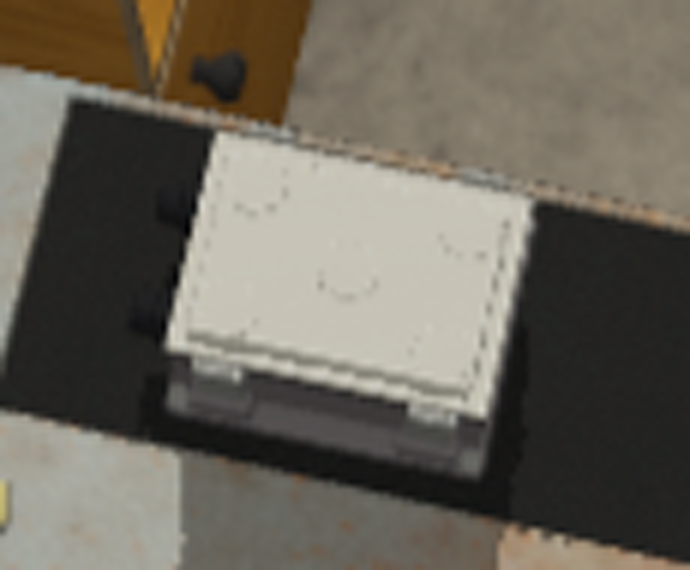

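The cover centre is about (0.465, -0.045) at yaw -14.6°, and the thumb pads are at roughly z 0.080. I'll move towards it with the fingers shutting.

Request:
servo_tool --deltas '[[[-2.9,-2.9,0],0,0],[[-2.9,-2.9,0],0,0],[[-2.9,-2.9,0],0,0],[[-2.9,-2.9,0],0,0],[[-2.9,-2.9,0],0,0],[[-2.9,-2.9,0],0,0],[[-2.9,-2.9,0],0,0],[[-2.9,-2.9,0],0,0],[[-2.9,-2.9,0],0,0],[[-2.9,-2.9,0],0,0],[[-2.9,-2.9,0],0,0],[[-2.9,-2.9,0],0,0]]' --force 40

```text
clock: 1.1
position: [0.4251, -0.1153, 0.2244]
ee_rot: [0.829, -0.559, -0.004, 0.002]
ft_force: [1.6, -0.8, 0.0]
grip_width: -0.002
```

Request:
servo_tool --deltas '[[[0,0,0],0.12,0],[[0,0,0],0.12,0],[[0,0,0],0.12,0],[[0,0,0],0.12,0],[[0,0,0],0.12,0],[[0,0,0],0.06,0],[[0,0,0],0,0]]'

```text
clock: 1.68
position: [0.4271, -0.1028, 0.2234]
ee_rot: [-0.598, 0.801, 0.005, -0.003]
ft_force: [0.0, -0.2, 0.2]
grip_width: -0.002
```

```bash
python3 - <<'E'
from h import *
st()
p,d,c=cam("wrist"); w=world(d,c); np.savez("wr.npz",p=p,w=w,d=d)
m=(w[...,2]>.07)&(w[...,2]<.095)&(p.min(-1)>150)&(np.hypot(w[...,0]-.465,w[...,1]+.045)<.1)
q=w[m]
if len(q): print(len(q),cv2.minAreaRect(q[:,:2].astype(np.float32)),np.percentile(q[:,2],[5,50,95]))
cv2.imwrite("pics/w.png",p)
E
```

```text
{'clock': 1.6833, 'position': [0.4271, -0.1028, 0.2234], 'ee_rot': [-0.5982, 0.8013, 0.0047, -0.0032], 'ft_force': [0.0396, -0.1921, 0.1641], 'grip_width': -0.0018, 'joint_pos': [0.6882, -0.043, -0.5327, 1.8986, -0.0248, 1.2914, -1.6961]}
9360 ((0.46645587682724, -0.042774103581905365), (0.12013682723045349, 0.09556836634874344), 75.37236022949219) [0.07269374 0.07717764 0.0792826 ]
```

View pics/w.png

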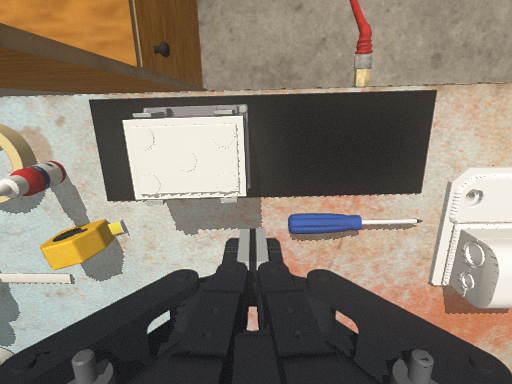

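The wrist view shows the cover level on its catches, with corners at about (125,120), (240,115), (245,195) and (130,198). Centre is about (0.4655, -0.0438). I'll move above pad_nl.

Request:
servo_tool --deltas '[[[-2.6,0.1,0],0,0],[[-2.6,0.1,1.5],0,0],[[-2.6,0.1,3],0,0],[[-2.4,0,3],0,0],[[0,0,2.5],0,0],[[0,0,0],-0.03,0],[[0,0,0],0,0]]'

```text
clock: 2.32
position: [0.4531, -0.0002, 0.1203]
ee_rot: [-0.619, 0.785, 0.004, -0.001]
ft_force: [1.3, -0.6, 0.8]
grip_width: -0.003
```

Request:
servo_tool --deltas '[[[0,0,1.5],0,0],[[0,0,1.2],0,0],[[0,0,0.5],0,0],[[0,0,0.4],0,0],[[0,0,0.4],0,0],[[0,0,0.4],0,0]]'

```text
clock: 2.82
position: [0.4546, -0.0014, 0.0763]
ee_rot: [-0.62, 0.785, 0.002, -0.0]
ft_force: [-0.6, 0.5, 11.0]
grip_width: -0.0
```

Request:
servo_tool --deltas '[[[0,0,0.4],0,0],[[0,0,0.4],0,0]]'

```text
clock: 2.98
position: [0.4555, -0.0016, 0.0704]
ee_rot: [-0.62, 0.785, 0.001, -0.0]
ft_force: [-25.9, -1.2, 62.7]
grip_width: -0.001
```

Request:
servo_tool --deltas '[[[0,0,-0.3],0,0],[[0,0,0],0,0]]'

```text
clock: 3.15
position: [0.4561, -0.0018, 0.0748]
ee_rot: [-0.62, 0.785, 0.001, -0.0]
ft_force: [0.1, -0.8, -0.9]
grip_width: -0.005
```

```bash
cat >> h.py <<'E'
def look(name=None):
    st()
    for n in("wrist","top"):
        p,d,c=cam(n); w=world(d,c)
        R=np.deg2rad(-14.6);ex=np.array([np.cos(R),np.sin(R)]);ey=np.array([-ex[1],ex[0]])
        a=(w[...,:2]-[.4655,-.0438])@ex;b=(w[...,:2]-[.4655,-.0438])@ey
        for k,x,y in(("nl",-24,40),("nr",-24,-40),("fl",24,40),("fr",24,-40),("mid",0,0)):
            m=np.hypot(a-x/1e3,b-y/1e3)<.010
            z=w[...,2][m&(d>0)]; print(n,k,len(z),np.round(np.median(z)*1e3,1) if len(z) else None,end="; ")
        print()
        if name and n=="wrist": cv2.imwrite(f"pics/{name}.png",p)
E
python3 -c "
from h import *
look('n1')"
```

```text
{'clock': 3.15, 'position': [0.4561, -0.0018, 0.0748], 'ee_rot': [-0.6196, 0.7849, 0.0006, -0.0004], 'ft_force': [0.0964, -0.7691, -0.8925], 'grip_width': -0.0048, 'joint_pos': [0.529, 0.1817, -0.6626, 2.0367, 0.1347, 0.9667, -2.0077]}
wrist nl 647 121.1; wrist nr 717 70.4; wrist fl 1178 78.6; wrist fr 1161 78.5; wrist mid 4779 144.6; 
top nl 94 464.9; top nr 0 None; top fl 37 447.8; top fr 13 80.7; top mid 109 475.3;
```

View pics/n1.png

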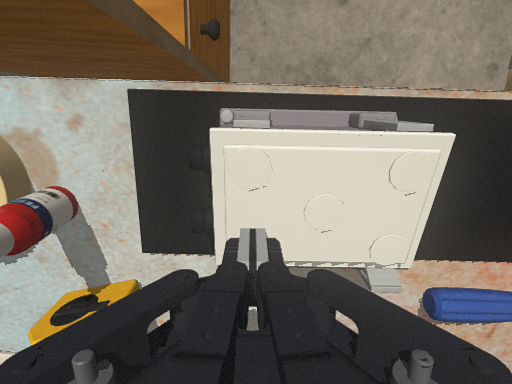

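Near-left looks lowered, but the fingers hide it. I'll back off for a clear measurement.

Request:
servo_tool --deltas '[[[0,0,-2],0,0],[[1.5,2,-4],0,0],[[2.5,2,-4],0,0],[[0,0,0],0,0]]'

```text
clock: 3.58
position: [0.4119, -0.0276, 0.1659]
ee_rot: [-0.621, 0.784, 0.004, -0.001]
ft_force: [1.7, -1.6, -0.4]
grip_width: 0.003
```

```bash
python3 -c "
from h import *
look('n2')"
```

```text
{'clock': 3.5833, 'position': [0.4119, -0.0276, 0.1659], 'ee_rot': [-0.6205, 0.7842, 0.0037, -0.0011], 'ft_force': [1.6931, -1.6338, -0.3671], 'grip_width': 0.0033, 'joint_pos': [0.635, -0.0593, -0.6437, 2.0342, -0.0437, 1.1616, -1.793]}
wrist nl 410 70.4; wrist nr 396 70.5; wrist fl 575 78.5; wrist fr 567 78.5; wrist mid 485 74.4; 
top nl 96 540.2; top nr 105 553.5; top fl 0 None; top fr 0 None; top mid 0 None;
```

View pics/n2.png

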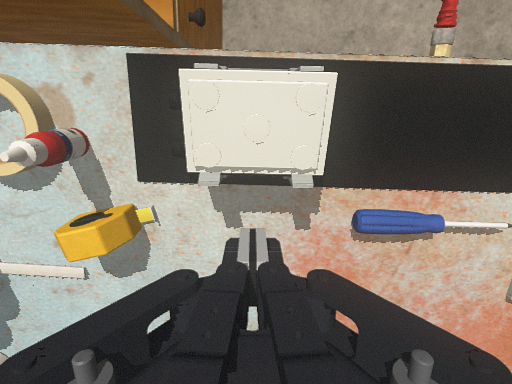

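Both near corners are down (70.4 mm) and both far corners are still up (78.5 mm). Next I'll move above pad_fl.

Request:
servo_tool --deltas '[[[-1.2,-2.6,0],0,0],[[-1.2,-2.6,1],0,0],[[-1.2,-2.6,2.5],0,0],[[0,0,2.5],0,0],[[0,0,0],0,0],[[0,0,0],0,0]]'

```text
clock: 4.18
position: [0.4989, -0.0061, 0.093]
ee_rot: [-0.62, 0.784, 0.007, -0.003]
ft_force: [0.5, 0.6, -0.4]
grip_width: -0.002
```

```bash
python3 - <<'E'
from h import *
st()
# pad_mid from picture n2? use stored geometry: rect fit of present wrist view not needed
E
```

```text
{'clock': 4.1833, 'position': [0.4989, -0.0061, 0.093], 'ee_rot': [-0.6203, 0.7843, 0.0073, -0.0028], 'ft_force': [0.5033, 0.5543, -0.4278], 'grip_width': -0.0023, 'joint_pos': [0.5317, 0.265, -0.6725, 1.9079, 0.1787, 1.0439, -2.0195]}
```

Request:
servo_tool --deltas '[[[0.5,0.2,0.5],0,0],[[0,0,0.4],0,0],[[0,0,0.2],0,0],[[0,0,0.2],0,0],[[0,0,0.2],0,0]]'

```text
clock: 4.6
position: [0.4949, -0.0111, 0.0797]
ee_rot: [-0.62, 0.784, 0.006, -0.003]
ft_force: [-3.5, 2.2, 11.8]
grip_width: 0.001
```

Request:
servo_tool --deltas '[[[0,0,0.2],0,0],[[0,0,0.2],0,0]]'

```text
clock: 4.77
position: [0.4953, -0.011, 0.0783]
ee_rot: [-0.62, 0.785, 0.005, -0.002]
ft_force: [-8.4, 0.6, 17.3]
grip_width: 0.001
```

Request:
servo_tool --deltas '[[[0,0,0.2],0,0],[[0,0,0.2],0,0]]'

```text
clock: 4.93
position: [0.4954, -0.011, 0.0776]
ee_rot: [-0.62, 0.785, 0.004, -0.003]
ft_force: [-10.6, 1.1, 21.1]
grip_width: 0.002
```

Request:
servo_tool --deltas '[[[0,0,0.25],0,0],[[0,0,0.25],0,0],[[0,0,0.25],0,0]]'

```text
clock: 5.18
position: [0.4957, -0.011, 0.0763]
ee_rot: [-0.62, 0.785, 0.001, -0.003]
ft_force: [-13.3, -0.3, 27.6]
grip_width: 0.0
```

Request:
servo_tool --deltas '[[[0.0,0,0.25],0,0],[[0,0,0.25],0,0]]'

```text
clock: 5.35
position: [0.4957, -0.011, 0.076]
ee_rot: [-0.62, 0.785, -0.0, -0.004]
ft_force: [-14.7, -0.1, 29.6]
grip_width: -0.002
```

Request:
servo_tool --deltas '[[[0,0.15,0.2],0,0],[[0,0.1,0.25],0,0],[[0,0.05,0.25],0,0]]'

```text
clock: 5.6
position: [0.4955, -0.011, 0.076]
ee_rot: [-0.619, 0.785, -0.004, -0.003]
ft_force: [-11.3, -0.1, 25.0]
grip_width: -0.003
```

Request:
servo_tool --deltas '[[[0,0.05,0.3],0,0],[[0,0.05,0.32],0,0]]'

```text
clock: 5.77
position: [0.4957, -0.0111, 0.0751]
ee_rot: [-0.619, 0.785, -0.007, -0.003]
ft_force: [-14.4, -0.5, 33.1]
grip_width: -0.0
```

Request:
servo_tool --deltas '[[[0,0.05,0.34],0,0]]'

```text
clock: 5.85
position: [0.4958, -0.0112, 0.0746]
ee_rot: [-0.619, 0.785, -0.008, -0.003]
ft_force: [-15.3, -0.6, 35.4]
grip_width: 0.0
```

```bash
python3 -c "
from h import *
look('n3')"
```

```text
{'clock': 5.85, 'position': [0.4958, -0.0112, 0.0746], 'ee_rot': [-0.6191, 0.7853, -0.0083, -0.003], 'ft_force': [-15.3424, -0.5514, 35.3807], 'grip_width': 0.0002, 'joint_pos': [0.5186, 0.2691, -0.6635, 1.9472, 0.2182, 0.9881, -2.0544]}
wrist nl 117 68.0; wrist nr 6 70.4; wrist fl 3353 148.7; wrist fr 858 75.1; wrist mid 145 72.2; 
top nl 136 495.4; top nr 5 485.0; top fl 117 463.4; top fr 0 None; top mid 147 489.3;
```

View pics/n3.png

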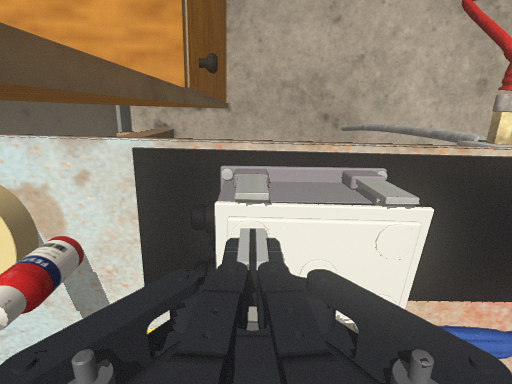

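Request:
servo_tool --deltas '[[[0,0,0.35],0,0]]'

```text
clock: 6.03
position: [0.496, -0.0113, 0.074]
ee_rot: [-0.619, 0.785, -0.009, -0.003]
ft_force: [-19.9, 0.3, 39.3]
grip_width: -0.002
```

Request:
servo_tool --deltas '[[[0,0,-1],0,0],[[-0.5,-0.35,0],0,0],[[0,0,0],0,0]]'

```text
clock: 6.28
position: [0.5013, -0.0074, 0.0872]
ee_rot: [-0.619, 0.786, -0.012, -0.003]
ft_force: [-0.9, 0.4, -0.3]
grip_width: -0.0
```

Request:
servo_tool --deltas '[[[0,0,0.4],0,0],[[0,0,0.3],0,0],[[0,0.05,0.2],0,0],[[0,0.1,0.25],0,0],[[0,0.1,0.25],0,0]]'

```text
clock: 6.7
position: [0.5005, -0.0072, 0.073]
ee_rot: [-0.619, 0.786, -0.013, -0.001]
ft_force: [-0.1, 0.1, 8.7]
grip_width: -0.004
```

Request:
servo_tool --deltas '[[[0,0.05,0.25],0,0],[[0,0.05,0.25],0,0]]'

```text
clock: 6.87
position: [0.5006, -0.0072, 0.0682]
ee_rot: [-0.619, 0.786, -0.014, -0.0]
ft_force: [1.5, -0.8, 10.7]
grip_width: -0.002
```

Request:
servo_tool --deltas '[[[0,0,-1.8],0,0],[[2.1,0.1,0],0,0],[[2.1,0.1,0],0,0],[[2.1,0,0],0,0],[[1.9,0,0],0,0],[[0,0,0],0,0]]'

```text
clock: 7.37
position: [0.4756, -0.0875, 0.0842]
ee_rot: [-0.62, 0.784, -0.011, -0.002]
ft_force: [-0.4, -0.5, 0.7]
grip_width: 0.002
```

```bash
python3 -c "
from h import *
look('n4')"
```

```text
{'clock': 7.3667, 'position': [0.4756, -0.0875, 0.0842], 'ee_rot': [-0.6201, 0.7844, -0.011, -0.0019], 'ft_force': [-0.4231, -0.4898, 0.6575], 'grip_width': 0.0018, 'joint_pos': [0.6511, 0.2125, -0.624, 1.9777, 0.1714, 0.9859, -1.8596]}
wrist nl 301 67.8; wrist nr 51 67.9; wrist fl 917 67.9; wrist fr 4198 150.0; wrist mid 594 68.0; 
top nl 64 68.6; top nr 147 508.2; top fl 60 68.9; top fr 146 472.9; top mid 148 485.4;
```

The three visible corners and the middle all read 67.9 mm, so the cover is level. A light press on fr makes sure it's seated.

Request:
servo_tool --deltas '[[[0,0,0.6],0,0],[[0,0,0.3],0,0],[[0,0,0.2],0,0],[[0,0.03,0.2],0,0],[[0,0.03,0.2],0,0]]'

```text
clock: 7.88
position: [0.4766, -0.0806, 0.0675]
ee_rot: [-0.623, 0.782, -0.01, -0.001]
ft_force: [-4.7, -3.3, 22.7]
grip_width: -0.002
```

Request:
servo_tool --deltas '[[[0,0,-2],0,0],[[-1.5,2,-3.5],0,0],[[-1.5,3,-4],0,0],[[-1,2,0],0,0],[[0,0,0],0,0]]'

```text
clock: 8.3
position: [0.4189, -0.024, 0.1558]
ee_rot: [-0.624, 0.782, -0.008, -0.001]
ft_force: [0.4, -0.7, -1.1]
grip_width: 0.003
```

```bash
python3 -c "
from h import *
look('n5')
p=cv2.imread('pics/n5.png');cv2.imwrite('pics/n5c.png',cv2.resize(p[30:230,130:430],None,fx=2.6,fy=2.6))"
```

```text
{'clock': 8.3, 'position': [0.4189, -0.024, 0.1558], 'ee_rot': [-0.6238, 0.7815, -0.0076, -0.0011], 'ft_force': [0.3712, -0.709, -1.1479], 'grip_width': 0.0032, 'joint_pos': [0.6576, -0.0417, -0.6935, 2.0418, -0.0145, 1.1247, -1.8237]}
wrist nl 467 67.9; wrist nr 460 67.9; wrist fl 543 67.9; wrist fr 529 67.9; wrist mid 497 67.9; 
top nl 90 531.8; top nr 17 539.3; top fl 0 None; top fr 0 None; top mid 11 525.2;
```

View pics/n5c.png

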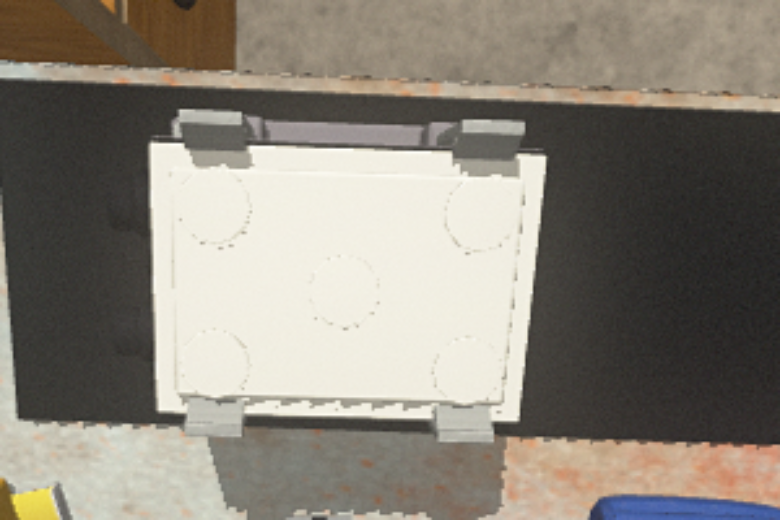

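All four catches lie over the flange, and every pad reads 67.9 mm. Now the middle pad.

Request:
servo_tool --deltas '[[[0.3,-1.6,0.5],0,0],[[0.3,-1.6,2],0,0],[[0.2,-1.4,2],0,0],[[0,0,1.5],0,0],[[0,0,0],0,0],[[0,0,0],0,0]]'

```text
clock: 8.9
position: [0.4688, -0.0488, 0.0909]
ee_rot: [-0.622, 0.783, -0.007, -0.001]
ft_force: [0.3, 0.7, 0.8]
grip_width: -0.0
```

Request:
servo_tool --deltas '[[[-0.4,0.3,1],0,0],[[0,0,0.5],0,0],[[0,0,0.2],0,0],[[0,0,0.2],0,0],[[0,0,0.15],0,0],[[0,0,0.15],0,0]]'

```text
clock: 9.4
position: [0.4673, -0.0443, 0.0686]
ee_rot: [-0.622, 0.783, -0.008, -0.0]
ft_force: [-2.9, 0.9, 6.7]
grip_width: -0.0
```

Request:
servo_tool --deltas '[[[0,0.03,0.15],0,0],[[0,0.03,0.15],0,0],[[0,0.03,0.15],0,0]]'

```text
clock: 9.65
position: [0.4674, -0.0443, 0.0675]
ee_rot: [-0.622, 0.783, -0.01, -0.001]
ft_force: [-10.1, 0.5, 24.9]
grip_width: -0.0
```

Request:
servo_tool --deltas '[[[0,0.03,0.08],0,0],[[0,0.03,0.08],0,0],[[0,0.03,0.08],0,0]]'

```text
clock: 9.9
position: [0.4674, -0.0443, 0.0682]
ee_rot: [-0.622, 0.783, -0.011, -0.001]
ft_force: [-3.4, 0.5, 8.2]
grip_width: -0.002
```

Request:
servo_tool --deltas '[[[0,0.02,0.11],0,0],[[0,0.02,0.11],0,0],[[0,0.02,0.11],0,0],[[0,0.02,0.11],0,0]]'

```text
clock: 10.23
position: [0.4674, -0.0443, 0.0676]
ee_rot: [-0.622, 0.783, -0.013, -0.001]
ft_force: [-5.4, 0.1, 13.4]
grip_width: 0.002
```

Request:
servo_tool --deltas '[[[0,0.02,0.11],0,0],[[0,0.02,0.11],0,0],[[0,0.02,0.11],0,0],[[0,0.02,0.11],0,0],[[0,0.02,0.11],0,0],[[0,0.02,0.11],0,0],[[0,0.02,0.11],0,0],[[0,0.02,0.11],0,0],[[0,0.02,0.11],0,0]]'

```text
clock: 10.98
position: [0.4674, -0.0443, 0.0677]
ee_rot: [-0.622, 0.783, -0.017, -0.003]
ft_force: [-6.2, 0.5, 14.5]
grip_width: 0.001
```

A steady 13–15 N was held for about a second. Now I'll let go and lift clear.

Request:
servo_tool --deltas '[[[0,0,-1],0,0],[[0,0,-3],0,0],[[0,3,-4],0,0],[[0,3,-3],0,0],[[0,0,0],0,0],[[0,0,0],0,0]]'

```text
clock: 11.48
position: [0.4119, -0.0274, 0.1789]
ee_rot: [-0.622, 0.782, -0.02, -0.001]
ft_force: [0.4, -0.9, -1.7]
grip_width: 0.004
```

```bash
python3 -c "
from h import *
look('n6')"
```

```text
{'clock': 11.4833, 'position': [0.4119, -0.0274, 0.1789], 'ee_rot': [-0.6224, 0.7824, -0.0203, -0.0006], 'ft_force': [0.3596, -0.9379, -1.702], 'grip_width': 0.0041, 'joint_pos': [0.6796, -0.1068, -0.698, 2.0388, -0.0389, 1.1611, -1.799]}
wrist nl 395 67.8; wrist nr 383 67.9; wrist fl 451 67.9; wrist fr 437 67.9; wrist mid 418 67.9; 
top nl 2 540.7; top nr 0 None; top fl 0 None; top fr 11 69.9; top mid 0 None;
```

View pics/n6.png

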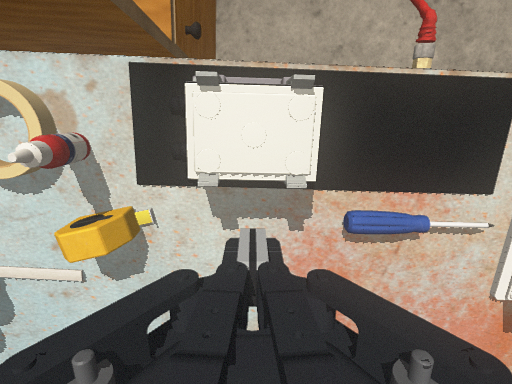

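The cover is level with corners at (187,84), (322,87), (317,181) and (188,178). All four catches lie over its edge, and the bystanders haven't moved.

```bash
python3 -c "
from workcell import order
print(order.hand_in())"
```

```text
the job is handed in; nothing more can be done
None
```

The cover is home under all four catches, and I handed the job in. However, one force reading went over the 60 N limit, so the run may have failed there. No verdict was given.

- **Presses:** Pressing near-left brought both near corners down together. Pressing far-left, after one repositioning, brought both far corners down. I then pressed far-right lightly (about 23 N) to seat it.
- **Middle push:** I held the middle pad at 13–15 N for about a second, then let go. The reading just before that was about 25 N, over the 20 N asked for.
- **Last checks:** All five pads read 67.8–67.9 mm, so the cover is level. That is about 1 mm under the expected 69 mm, which is within the calibration error. All four catches lie over the cover's edge, the robot touches nothing, and the bystanders look unmoved.
- **Force peak:** When the two near corners snapped, one wrist reading showed 62.7 N vertical (26 N sideways). Part of it may be inertia from the impact. I can't tell from the wrist reading whether the contact force on the cover passed 60 N. Every later press I read stayed below about 45 N.

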